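Load the lens mount and latch the light-shield gate

ROBOT

A 6-joint arm with a two-finger parallel gripper is mounted at the origin on the work surface. World frame = base frame: x ahead of the robot, y to its left, z up, the work surface at z = 0. Lengths are in m, angles in degrees, forces in N, time in s.
With the tool pointing down it reaches from about 0.275 to 0.825 m from the base axis. Payload 5.2 kg.
Tool frame: the origin (TCP) lies at the very end of the fingers, on their centre line; the grasp point (between the pads) lies 19 mm behind it; z points along the fingers, y is the direction in which the jaws open and shut (so a half turn about z gives the same grasp; the last joint's range is limited). The gripper opens to 93 mm and grips with 3 to 60 N. Pads are 15 mm wide; open, the fingers measure 128 mm over their backs; the gripper's body (75 mm by 188 mm) begins 65 mm behind the grasp point.
Start: joints at [-84.271, 14.817, 87.949, -0, 77.235, -11.62], TCP at [0.164, -0.525, 0.219] pointing down, gripper open.
Joint ranges: [-179.93, 179.93], [-52.35, 119.4], [10.71, 147.94], [-69.91, 249.91], [12.55, 155.21], [-178.61, 178.61]. Speed limits (degrees/s): [147.25, 147.25, 180, 180, 180, 180].

INTERFACE

Orientations are given as a 3x3 rotation matrix whose columns are the frame's x, y, z axes.
In Python, from rig import monitor, eyes, job gives the robot as it stands. The module is installed in compiled form; this text tells all that it offers.
- The arm moves only by the shell command python3 -m jog 'ROWS' [OPENING] [FORCE]. ROWS is JSON, a list of rows, each a list of 2 entries, a list of its own where there are three numbers: the shift along the tool's x, y, z in cm, then the turn about the tool's z in degrees. A call has 1 to 5 rows; each row shifts and turns the pose as measured when the row begins, along the tool's axes as they then stand; what a row does not reach is not made up. A row lasts 1/10 s, in which the tool goes at most 50 mm and 8.59 degrees, less where a joint would pass 70% of its speed; a pose out of reach is approached as far as the arm can. A call is refused whole if a number of a shift passes 5 or a number of a turn 8.59, either way. A call with a gripper value outside its range is refused whole. OPENING is the finger opening in cm, from 0 to 9.3, set as the call begins (- or left out, the last holds). The fingers move at their own pace and stop on an object; FORCE is the grip in N (left out, the last holds). Time passes only in rows, so rows that do not move let the fingers close. It gives the time, the measured TCP pose, the force and the opening at its end, in the units of the state.
- monitor.get_obs(): the state, without advancing time (a new reading comes with each control period).
- eyes.camera(name): name is "side" or "top"; returns a dict with "color" (480x640x3 uint8, red, green, blue), "depth" (480x640 float32, m along the optical axis (not along the pixel's ray), 0 where there is no reading), "fx", "fy", "cx", "cy" (pixels), "xyz" and "attitude" of the camera in the world. Camera axes: x right, y down, z forward; pixel columns grow to the right and rows downward; lengths in m; the calibration is good to about 2 mm. A picture is of the moment at which its call begins.
- job.job_done(): hands the job in, once; it reports no verdict.
Trained networks look in the newest picture that a camera, given by its name, has taken for a name from the list of things; names that differ only in an ending like _2 or _b are one class to them, and where a whole thing is asked for, a point or a joint stands for the part that bears it (a point fixed in the world has none). Each returns a list of dicts, best first, with "confidence" (0 to 1); they miss things now and then, are a little off and sometimes report something else, mostly with a low value. They report only what shows in the picture. A call takes as long as a camera call. They do not tell look-alikes from the thing itself.
- eyes.search_frame(label, camera): "position" ([column, row] in pixels, amid what is visible of it).
- eyes.regions_of(label, camera): "region" (480x640 bool, what is visible of it) and "position" ([column, row] in pixels, amid what is visible of it).
- eyes.spot_point(label, camera): "position" ([column, row] in pixels: a listed point, or the origin of a listed thing).
The state is a dict: "time": time; "joint_positions": joint angles; "joint_vel": joint speeds; "tau": joint torques, N m; "tool_pos": TCP position; "orientation": TCP orientation; "force": force on the tool from outside, world axes, zero at the start; "ft_torque": the same for the moment, N m; "opening": opening from 0.0 (shut) to 1.0 (fully open).
Only numpy, scipy, OpenCV 4.12 (cv2) and the standard library are available. Lean on these libraries where they do the work, as an engineer would, in place of code of your own. Each camera call takes 0.05 s, during which the arm holds its last target.

TASK

Set the lens mount gently down inside the black light shield, standing upright and centred on the green pad with its lens facing the collimator tube. Then swing the shield's green gate shut and press it gently home until its sprung tongue rides over the strike roller and snaps in behind it, so that the gate stays latched when you let go. Use no more than 20 N on the gate, ease off as soon as it clicks, and leave the eyepiece, the level and the screwdriver where they are.

Things in the scene. Friction and masses are not known exactly. Their poses are not given: they have to be found in the camera images.
- shield: Light shield: open-topped black box upright on the table, origin in the middle of its underside; x along its length to the grey 48 mm collimator tube that enters its +x wall, y out through the gate. Yaw up to 0.25 rad. 8 mm floor plate, 6 mm walls up to 122 mm above the table; inner wall faces at x -114 and +114, y -94 mm; the gate closes the +y side.
- pad (a point): Centre of the green 64 x 64 mm pad on the shield's floor (8 mm above the table); same axes as the shield: x points to the collimator tube.
- lens_ring (a point): Loose lens mount (0.2 to 0.4 kg, 102 mm tall): yellow square foot 46 x 46 x 12 mm, 16 mm post, and on top an upright round lens cell 54 mm in diameter, 18 mm thick. This point is the cell's centre, 75 mm above the underside of the foot; x is the lens axis (across the 18 mm, the way to rollerch it from above), z up. Either face may look to the collimator.
- lens_foot (a point): Centre of the underside of the lens mount's foot; axes as lens_ring.
- gate_hinge (a point): Point on the gate's upright hinge axis, 90 mm above the table; its position stays put. The gate is a green panel 10 mm thick, from 8 to 195 mm from the axis, 20 to 120 mm above the table (fittings to 124), its mid-plane through the axis. These axes turn with the gate: x from the free end towards the hinge, y out of its outer face.
- gate_push (a point): Centre of the black push plate on the gate's outer face, 145 mm from the hinge axis, 90 mm above the table; y points out of the face. Push along -y. The push needed here rises to 8 to 14 N as the tongue rides up the roller and drops at the snap; 1 to 4 mm beyond the catch a rubber buffer meets its hard stop. The 8 mm roller stands up beside the gate's free end to 124 mm, 60 mm from this plate: keep the hand clear of it.
- gate (a joint): Gate angle, rad: 0 is parallel to the shield's x axis (about shut), positive is open, swinging outward. Turns easily and stays where left. The catch is adjustable and its setting is not measured: the tongue first meets the roller somewhere from 0 to 0.14 rad, snaps in about 0.05 rad further on, and the latched gate then rests about 0.07 rad below the first touch (between -0.07 and +0.07 rad).
- tongue (a joint): How far the brass tongue at the gate's free end is pushed back into the gate, m: 0 is fully out (sprung out). It stands 12 mm out of the gate's end, 99 to 117 mm above the table, with a 45 degree slope on its inner side and a flat back. It is pressed in 4 to 7 mm as it rides over the upright 8 mm steel strike roller and springs out to 0 behind it.
- buffer (a joint): How far the black rubber buffer inside the gateway is pressed in by the gate, m: 0 is free, 0.004 to 0.006 when the gate is latched (it keeps the gate back against the roller), 0.0075 at its hard stop.
- eyepiece: Bystander: black eyepiece, 42 mm across, 48 mm tall; origin centre of its underside.
- level: Bystander: green spirit level block 90 x 22 x 24 mm; origin centre of its underside.
- driver: Bystander: screwdriver lying on the table, about 200 mm long; origin at its underside.
There are look-alikes about, which are no part of the job. What is shaped like the part that bears lens_ring but purple or turquoise is not meant.

How it is judged (in metres and radians):
On the way, in this order (a step that is already met when the one before it is completed fails the run):
1. the lens mount stands on the green pad, released, while the gate is still open (horizontal distance between lens_foot and pad below 0.014 m and height (world z) of lens_foot below 0.012 m and angle between lens_foot's own z axis and vertical below 0.08 rad and angle between the x axis of lens_foot and the x axis of pad, either way round below 0.22 rad and contact force between the fingers and lens below 0.1 N and value of joint gate above 0.2 rad), for 0.2 s.
2. the gate is latched: tongue fully out behind the roller, gate against the buffer (value of joint gate below 0.09 rad and value of joint tongue below 0.0015 m and value of joint buffer above 0.0025 m), for 0.2 s.
At the end, for the whole second after the job is handed in: The lens mount stands upright (0.08 rad) on the pad's floor, within 14 mm of the pad's centre, its lens axis within 0.22 rad of the pad's x axis, at rest; the gate is at rest below 0.09 rad, latched: tongue less than 1.5 mm pushed in and buffer still pressed in more than 2.5 mm by the gate (all of step 2 and horizontal distance between lens_foot and pad below 0.014 m and height (world z) of lens_foot below 0.012 m and angle between lens_foot's own z axis and vertical below 0.08 rad and angle between the x axis of lens_foot and the x axis of pad, either way round below 0.22 rad and linear speed of lens below 0.02 m/s and velocity of joint gate between -0.05 and 0.05 rad/s); the robot touches nothing.
It fails at once if the robot pushes on the gate with more than 20 N (contact force between any of the fingers, the arm and gate above 20 N).
It fails at once if the lens mount is dropped or rammed down (over 60 N on the shield) (contact force between lens and shield above 60 N).
It fails at once if a bystander is moved more than 30 mm (distance of any of eyepiece, level, driver from where it was at the start of the episode above 0.03 m).
It also fails if it takes over 72 s, if anything falls off the work surface, if the arm or the gripper's body presses on something with over 40 N, if the wrist force passes 120 N, or if a joint passes its speed limit or range.

## Working session

There is one attempt and no reset: what is moved stays moved. The work goes in short steps, Python scripts to look and compute and a shell command to move; the robot and the scene stay as the last step left them, time stands still between calls to the robot, and variables do not carry over. Pictures are saved under pics/ and viewed, and the job is handed in when it is done.

```bash
mkdir -p pics; cat > h.py <<'E'
import numpy as np, cv2
from rig import monitor, eyes, job
def shot(cam,fn=None):
    d=eyes.camera(cam)
    if fn: cv2.imwrite('pics/'+fn,d['color'][:,:,::-1])
    return d
def px2w(d,u,v,z=None,win=0):
    R=np.array(d['attitude']);t=np.array(d['xyz'])
    if R.shape!=(3,3): print('att',R)
    r=np.array([(u-d['cx'])/d['fx'],(v-d['cy'])/d['fy'],1.])
    if z is None:
        dep=d['depth'][int(round(v)),int(round(u))]; return t+R@(r*dep)
    w=R@r; return t+w*(z-t[2])/w[2]
def w2px(d,p):
    R=np.array(d['attitude']);t=np.array(d['xyz'])
    c=R.T@(np.array(p)-t); return [d['fx']*c[0]/c[2]+d['cx'],d['fy']*c[1]/c[2]+d['cy']]
def cloud(d):
    R=np.array(d['attitude']);t=np.array(d['xyz'])
    v,u=np.mgrid[0:480,0:640]; D=d['depth']
    c=np.stack([(u-d['cx'])/d['fx']*D,(v-d['cy'])/d['fy']*D,D],-1)
    return c@R.T+t
E
python3 - <<'E'
from h import *
np.set_printoptions(precision=4,suppress=True)
print(monitor.get_obs())
for c in ['side','top']:
    d=shot(c,c+'0.png'); print(c,d['xyz'],d['attitude'],d['fx'],d['cx'],d['cy'])
    for l in ['shield','pad','lens_ring','lens_foot','gate_hinge','gate_push','eyepiece','level','driver','gate']:
        for o in eyes.spot_point(l,c): 
            u,v=o['position']; print(l,np.round([u,v],1),round(o['confidence'],2),px2w(d,u,v) if 0<=u<640 and 0<=v<480 else '')
E
```

```text
{'time': 0.0, 'joint_positions': array([-84.2709,  14.8568,  88.0109,   0.0012,  77.2337, -11.6188]), 'joint_vel': array([ 0.0425,  0.0988,  0.0057, -0.0407, -0.0672,  0.0177]), 'tau': array([  0.0006, -43.7304, -28.4001,   0.0718,   0.0414,  -0.0001]), 'tool_pos': array([ 0.164 , -0.5244,  0.2178]), 'orientation': array([[ 0.9545,  0.2982, -0.0002],
       [ 0.2982, -0.9545,  0.0018],
       [ 0.0004, -0.0017, -1.    ]]), 'force': array([-0.2636, -0.0198,  0.1198]), 'ft_torque': array([-0.0073, -0.0017,  0.057 ]), 'opening': 0.9974075681664271}
side [-0.0149  0.7394  0.6106] [[-0.7329 -0.3691  0.5714]
 [-0.6803  0.3902 -0.6205]
 [ 0.0061 -0.8435 -0.5371]] 614.8556702628692 321.897401417354 239.5892324545089
shield [397.  215.7] 0.75 [ 0.5774 -0.1186  0.0095]
pad [399.3 209.5] 0.94 [ 0.5873 -0.139   0.011 ]
lens_ring [331.7 276.6] 0.95 [0.4685 0.1927 0.082 ]
lens_ring [216.5 235.4] 0.71 [0.6795 0.2366 0.0821]
lens_ring [269.  295.1] 0.69 [0.5035 0.2851 0.0813]
lens_ring [312. 336.] 0.58 [0.3932 0.3134 0.0905]
lens_foot [270.3 333. ] 0.98 [0.5052 0.2849 0.0104]
lens_foot [308.5 380.1] 0.94 [0.3981 0.3153 0.0113]
lens_foot [219.4 274.6] 0.69 [0.6716 0.2445 0.0124]
lens_foot [333.9 313.8] 0.64 [0.4644 0.1907 0.0132]
gate_hinge [322.7 174.1] 0.72 [ 0.6873 -0.0241  0.0956]
gate_hinge [269.5 292.7] 0.43 [0.5054 0.2823 0.083 ]
gate_push [342.2 213.4] 0.66 [0.5785 0.0441 0.0825]
eyepiece [207.5 319.9] 0.74 [0.5988 0.3272 0.0073]
level [282.  267.8] 0.94 [0.6124 0.1574 0.0102]
driver [206. 393.] 0.71 [0.4793 0.4233 0.0113]Traceback (most recent call last):
  File "<stdin>", line 7, in <module>
ValueError: it knows: driver, eyepiece, gate_hinge, gate_push, lens_foot, lens_ring, level, pad, shield
```

```bash
python3 - <<'E'
from h import *
np.set_printoptions(precision=4,suppress=True)
for c in ['top']:
    d=shot(c,c+'0.png'); print(c,d['xyz'],d['attitude'],d['fx'],d['cx'],d['cy'])
    for l in ['shield','pad','lens_ring','lens_foot','gate_hinge','gate_push','eyepiece','level','driver']:
        for o in eyes.spot_point(l,c): 
            u,v=o['position']; print(l,np.round([u,v],1),round(o['confidence'],2),px2w(d,u,v) if 0<=u<640 and 0<=v<480 else '')
E
```

```text
top [0.409  0.1008 0.8903] [[ 0.0026 -0.9826  0.1856]
 [-0.9999  0.0004  0.0156]
 [-0.0154 -0.1856 -0.9825]] 502.1049745671535 319.88151163271874 232.0541902951981
shield [456.9 227.5] 0.89 [ 0.5836 -0.1291  0.0098]
pad [464.2 226.6] 0.69 [ 0.5855 -0.1425  0.0082]
pad [302.  206.4] 0.19 [0.6177 0.1462 0.0295]
lens_ring [276.1 284.7] 0.9 [0.4739 0.1819 0.1018]
lens_ring [222.2 262.5] 0.87 [0.5091 0.2683 0.1008]
lens_ring [150.1 281.4] 0.68 [0.4859 0.4092 0.0225]
lens_ring [252.1 157.9] 0.67 [0.6831 0.2258 0.0997]
lens_ring [201.4 325.5] 0.6 [0.4107 0.2965 0.1025]
lens_ring [231.1 268.3] 0.42 [0.5009 0.2556 0.0917]
lens_foot [284.7 288.4] 0.87 [0.4683 0.1685 0.0997]
lens_foot [229.7 268.1] 0.73 [0.5008 0.2571 0.0956]
lens_foot [256.2 168.9] 0.7 [0.6698 0.2211 0.0821]
lens_foot [211.2 329.7] 0.59 [0.4041 0.292  0.0544]
gate_hinge [410.6 154. ] 0.58 [ 0.6813 -0.0318  0.1219]
gate_push [360.5 223.2] 0.56 [0.593  0.0418 0.0023]
gate_push [230.4 266.5] 0.2 [0.5032 0.2559 0.0967]
eyepiece [210.6 214. ] 0.64 [0.5996 0.3025 0.0497]
level [302.8 208.7] 0.92 [0.6137 0.1448 0.029 ]
driver [150.5 279.4] 0.81 [0.4889 0.4069 0.0277]
```

View pics/side0.png

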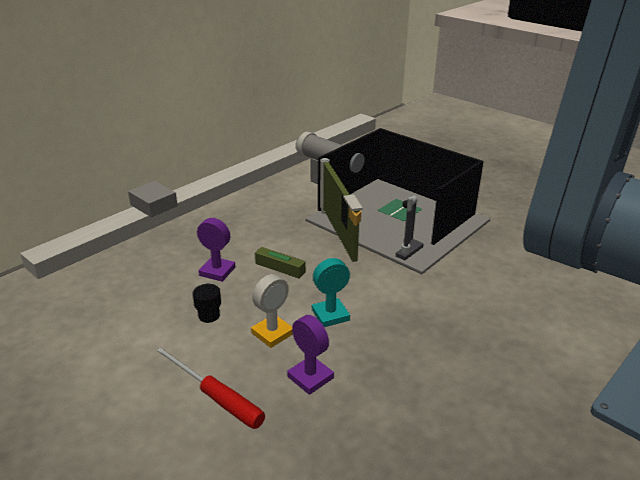

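View pics/top0.png

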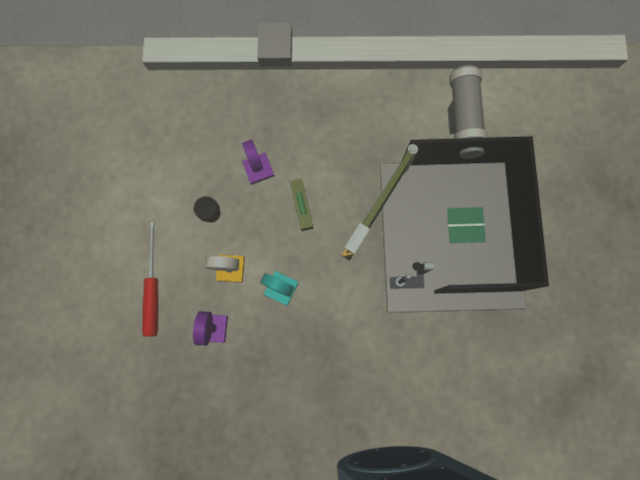

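The picture shows the wanted mount (white cell, yellow foot) at side (270,295)/(270,333) and top (222,263)/(230,268). The other three are purple or turquoise. The pad is at top (465,225), and the gate stands open with its hinge at top (412,150) and its free end at (348,255). Next I'll measure these.

```bash
cat > meas.py <<'E'
from h import *
np.set_printoptions(precision=4,suppress=True)
def rect(P): 
    r=cv2.minAreaRect((P[:,:2]*1000).astype(np.float32)); return np.round(r[0],1),np.round(r[1],1),round(r[2],1)
def lens(d,c0,rad=0.06):
    P=cloud(d).reshape(-1,3);C=d['color'].reshape(-1,3).astype(int)
    m=(np.hypot(P[:,0]-c0[0],P[:,1]-c0[1])<rad)&(d['depth'].ravel()>0)
    hsv=cv2.cvtColor(d['color'],cv2.COLOR_RGB2HSV).reshape(-1,3)
    f=m&(hsv[:,0]>12)&(hsv[:,0]<28)&(hsv[:,1]>150)&(P[:,2]<0.02)
    k=m&(P[:,2]>0.055)&(P[:,2]<.11)
    t=m&(P[:,2]>0.095)&(P[:,2]<.11)
    return P[f],P[k],P[t]
if __name__=='__main__':
  for c in ['side','top']:
    d=shot(c)
    F,K,T=lens(d,(.505,.285))
    print(c,'foot',len(F),rect(F),F.mean(0),'cell',len(K),rect(K),'top',len(T),rect(T))
    w=K-K.mean(0);print(np.linalg.svd(w,full_matrices=False)[2][2], K.mean(0))
    hsv=cv2.cvtColor(d['color'],cv2.COLOR_RGB2HSV);P=cloud(d)
    m=(P[...,0]>.52)&(P[...,0]<.66)&(P[...,1]>-.2)&(P[...,1]<-.08)&(P[...,2]<.02)&(hsv[...,0]>50)&(hsv[...,0]<90)&(hsv[...,1]>80)
    print('pad',m.sum(),rect(P[m]))
    # floor plate grey & walls
    m=(P[...,0]>.4)&(P[...,0]<.75)&(P[...,1]>-.3)&(P[...,1]<.0)&(P[...,2]>.112)&(P[...,2]<.126)
    print('walltop',m.sum(),rect(P[m]))
    m=(P[...,0]>.4)&(P[...,0]<.72)&(P[...,1]>-.05)&(P[...,1]<.13)&(P[...,2]>.115)&(P[...,2]<.13)
    Q=P[m]; print('gatetop',m.sum(),rect(Q),Q.mean(0),Q[np.argmin(Q[:,0])],Q[np.argmax(Q[:,0])])
E
python3 meas.py
```

```text
side foot 678 (array([510.6, 272.5]), array([56.5, 48.3]), 84.9) [0.5056 0.2815 0.0101] cell 995 (array([511. , 276.5]), array([54.5, 22.2]), 86.5) top 235 (array([511.6, 277.3]), array([38.4, 20.2]), 88.1)
[-0.9684  0.1798  0.1726] [0.5067 0.2812 0.0824]
pad 340 (array([ 589.9, -142.8]), array([64.6, 67.7]), 2.4)
walltop 1520 (array([ 589.6, -117.4]), array([245.4, 230.3]), 1.6)
gatetop 561 (array([603.8,  -6.8]), array([111.2, 219.3]), 69.9) [0.5953 0.0237 0.1208] [ 0.4836 -0.0164  0.1205] [ 0.7076 -0.03    0.12  ]
top foot 339 (array([510.8, 273.6]), array([45. , 45.3]), 86.3) [0.5034 0.2693 0.0128] cell 452 (array([509.8, 274.2]), array([53.5, 18.9]), 86.7) top 274 (array([509.9, 274.4]), array([38.9, 18.7]), 86.7)
[-0.9543 -0.0107  0.2986] [0.5084 0.2709 0.0941]
pad 1054 (array([ 589. , -145.6]), array([62.6, 62.5]), 1.2)
walltop 2459 (array([ 587.5, -116.3]), array([240.9, 228.7]), 1.5)
gatetop 1107 (array([598.5,  16. ]), array([107. , 224.9]), 83.5) [0.6004 0.0187 0.1224] [ 0.4811 -0.0214  0.1232] [ 0.7053 -0.0365  0.1208]
```

```bash
cat > go.py <<'E'
import sys
from h import *
np.set_printoptions(precision=2,suppress=True)
# usage: go.py x y z yaw_of_tool_y(deg)
o=monitor.get_obs();R=np.array(o['orientation']);p=np.array(o['tool_pos'])
a=[float(v) for v in sys.argv[1:]]
s=R.T@(np.array(a[:3])-p)*100
yaw=np.degrees(np.arctan2(R[1,1],R[0,1])); dt=(yaw-a[3]+180)%360-180
print('t',o['time'],'pos',p*1000,'yaw',yaw,'tilt',np.degrees(np.arccos(-R[2,2])),'F',o['force'],'op',o['opening'])
print('shift now (cm)',s,'turn',dt)
c,sn=np.cos(np.radians(a[3])),np.sin(np.radians(a[3]))
R2=np.array([[-sn,c,0],[c,sn,0],[0,0,-1]]);R2=np.array([[-sn,c,0],[c,sn,0],[0,0,-1.]])
print('shift after turn (cm)',R2.T@(np.array(a[:3])-p)*100)
E
python3 -m jog '[[[0,0,0],-8.5],[[0,0,0],-8.5],[[0,0,0],-8.5],[[0,0,0],-8.5],[[0,0,0],-8.5]]' 6.5 25
python3 -m jog '[[[0,0,0],-8.5],[[0,0,0],-8.5],[[0,0,0],-8.5],[[0,0,0],-4],[[0,0,0],0]]'
python3 go.py .5105 .2745 .18 -3.3
```

```text
time: 1.6
tool_pos: [0.164, -0.525, 0.2187]
orientation: [[0.491, 0.871, 0.0], [0.871, -0.491, -0.0], [-0.0, 0.0, -1.0]]
force: [0.3, 0.2, -0.5]
opening: 0.704
time: 2.1
tool_pos: [0.1641, -0.525, 0.2187]
orientation: [[-0.012, 1.0, 0.0], [1.0, 0.012, -0.0], [-0.0, 0.0, -1.0]]
force: [-0.5, -0.4, -0.0]
opening: 0.697
t 2.1 pos [ 164.07 -524.99  218.67] yaw 0.7071917661254639 tilt 0.005614794141553916 F [-0.54 -0.39 -0.02] op 0.6970206499482292
shift now (cm) [79.52 35.63  3.87] turn 4.007191766125459
shift after turn (cm) [81.81 29.98  3.87]
```

```bash
python3 -m jog '[[[3.8,3,0],4],[[4,2.8,0],0],[[4,2.8,0],0],[[4.4,2.2,0],0],[[4.4,2.2,0],0]]'
python3 -m jog '[[[4.4,2,0],0],[[4.4,2,0],0],[[4.4,2,0],0],[[4.4,2,0],0],[[4.4,2,0],0]]'
python3 -m jog '[[[4.4,1,0],0],[[4.4,1,0],0],[[4.4,1,0],0],[[4.4,1,0],0],[[4.4,1,0],0]]'
python3 go.py .5105 .2745 .15 -3.3
```

```text
time: 2.6
tool_pos: [0.3053, -0.3265, 0.2174]
orientation: [[0.083, 0.997, 0.0], [0.997, -0.083, -0.003], [-0.003, 0.001, -1.0]]
force: [0.4, -0.4, 0.5]
opening: 0.7
time: 3.1
tool_pos: [0.4276, -0.1082, 0.2182]
orientation: [[0.098, 0.995, 0.004], [0.995, -0.098, -0.006], [-0.005, 0.005, -1.0]]
force: [0.8, -0.7, 0.4]
opening: 0.701
time: 3.6
tool_pos: [0.503, 0.1155, 0.2187]
orientation: [[0.109, 0.994, 0.009], [0.994, -0.109, -0.007], [-0.006, 0.01, -1.0]]
force: [0.5, -1.6, 0.4]
opening: 0.706
t 3.6 pos [503.02 115.51 218.74] yaw -6.263389092026503 tilt 0.658778759919844 F [ 0.47 -1.57  0.44] op 0.7057836704545284
shift now (cm) [15.93 -1.06  6.77] turn -2.963389092026489
shift after turn (cm) [15.92 -0.17  6.87]
```

```bash
python3 -m jog '[[[4,0,0],-3],[[4,0,0],0],[[4,0,0],0],[[3,0,0],0],[[0.5,0,0],0]]'
python3 -m jog '[[[0,0,0],0],[[0,0,0],0]]'
python3 go.py .5105 .2745 .12 -3.3
```

```text
time: 4.1
tool_pos: [0.515, 0.282, 0.2174]
orientation: [[0.061, 0.998, 0.011], [0.998, -0.061, -0.005], [-0.005, 0.011, -1.0]]
force: [-0.4, 0.2, 0.3]
opening: 0.702
time: 4.3
tool_pos: [0.5146, 0.282, 0.2169]
orientation: [[0.061, 0.998, 0.01], [0.998, -0.061, -0.006], [-0.006, 0.011, -1.0]]
force: [-0.4, 0.5, -0.2]
opening: 0.698
t 4.3 pos [514.6  282.02 216.93] yaw -3.509307604509195 tilt 0.6890091994737506 F [-0.39  0.46 -0.24] op 0.6984193604502158
shift now (cm) [-0.72 -0.46  9.69] turn -0.20930760450920616
shift after turn (cm) [-0.77 -0.37  9.69]
```

```bash
python3 -m jog '[[[-0.6,-0.4,2.5],0],[[-0.1,-0.1,2.5],0],[[0,0,2.5],0],[[0,0,2],0],[[0,0,0],0]]'
python3 go.py .5105 .2755 .058 -3.3
python3 - <<'E'
from h import *
shot('side','side1.png');shot('top','top1.png')
a=cv2.imread('pics/side1.png')[200:400,180:380];b=cv2.imread('pics/top1.png')[180:340,140:340]
cv2.imwrite('pics/c1.png',np.vstack([cv2.resize(a,(400,400))[:300],cv2.resize(b,(400,320))[:290]]))
E
```

```text
time: 4.8
tool_pos: [0.5122, 0.2665, 0.1215]
orientation: [[0.073, 0.997, 0.014], [0.997, -0.073, -0.008], [-0.007, 0.015, -1.0]]
force: [-0.9, 0.0, -0.6]
opening: 0.7
t 4.8 pos [512.21 266.48 121.5 ] yaw -4.174736065029972 tilt 0.9345839688776305 F [-0.88  0.03 -0.59] op 0.7001778063300783
shift now (cm) [ 0.93 -0.33  6.34] turn -0.874736065029964
shift after turn (cm) [ 0.89 -0.22  6.35]
```

View pics/c1.png

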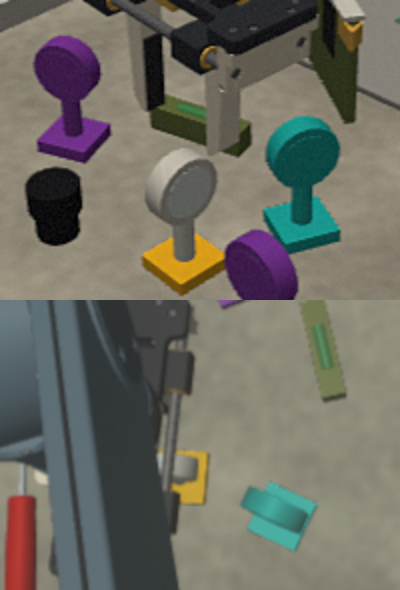

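```bash
python3 - <<'E'
from h import *
d=shot('side')
for dx in (-.045,-.033,.033,.045): print(w2px(d,(.512+dx,.2665,.1215)))
print(w2px(d,(.5105,.2755,.075)))
E
grep -n . /dev/null; python3 -m jog '[[[0.9,-0.2,0],-0.8],[[0,0,0],0],[[0,0,0],0]]'; python3 go.py .5105 .2755 .058 -3.3
```

```text
[np.float64(296.37314041956967), np.float64(276.6850355191303)]
[np.float64(290.1314718292097), np.float64(273.1328641772599)]
[np.float64(257.5487830512466), np.float64(254.58985894674845)]
[np.float64(251.92370562359577), np.float64(251.38859336447064)]
[np.float64(270.7803940580197), np.float64(293.5398619537343)]
time: 5.25
tool_pos: [0.5156, 0.2783, 0.129]
orientation: [[0.058, 0.998, 0.027], [0.998, -0.058, -0.003], [-0.002, 0.027, -1.0]]
force: [-0.2, -0.6, -0.1]
opening: 0.701
t 5.25 pos [515.56 278.25 128.99] yaw -3.302875645399993 tilt 1.5646222842764934 F [-0.22 -0.56 -0.1 ] op 0.7008424362502712
shift now (cm) [-0.29 -0.68  7.08] turn -0.002875645399996074
shift after turn (cm) [-0.3  -0.49  7.1 ]
```

```bash
python3 -m jog '[[[-0.1,-0.3,1],0],[[-0.1,-0.2,1],0],[[0,0,1],0],[[0,0,1],0],[[0,0,0.5],0]]'
python3 -m jog '[[[0,0,0],0],[[0,0,0],0]]';python3 go.py .5105 .2755 .058 -3.3
```

```text
time: 5.75
tool_pos: [0.5112, 0.2767, 0.0809]
orientation: [[0.057, 0.998, 0.028], [0.998, -0.056, -0.003], [-0.001, 0.029, -1.0]]
force: [-1.0, -0.1, -0.1]
opening: 0.699
time: 5.95
tool_pos: [0.5104, 0.2763, 0.079]
orientation: [[0.057, 0.998, 0.025], [0.998, -0.057, -0.004], [-0.003, 0.026, -1.0]]
force: [0.3, 1.1, 0.3]
opening: 0.697
t 5.95 pos [510.38 276.34  79.02] yaw -3.2521889156018444 tilt 1.4738046868855532 F [0.34 1.09 0.33] op 0.6972311755423051
shift now (cm) [-0.08 -0.04  2.1 ] turn 0.047811084398148296
shift after turn (cm) [-0.08  0.02  2.1 ]
```

```bash
python3 -m jog '[[[0,0,0.8],0],[[0,0,0.8],0],[[0,0,0.4],0],[[0,0,0],0],[[0,0,0],0]]'
python3 -m jog '[[[0,0,0],0],[[0,0,0],0],[[0,0,0],0],[[0,0,0],0],[[0,0,0],0]]' 0 25
python3 -m jog '[[[0,0,0],0],[[0,0,0],0],[[0,0,0],0]]';python3 go.py .5105 .2755 .058 -3.3
python3 - <<'E'
from h import *
shot('side','side2.png')
a=cv2.imread('pics/side2.png')[200:400,180:380]
cv2.imwrite('pics/c2.png',cv2.resize(a,(600,600)))
E
```

```text
time: 6.45
tool_pos: [0.5116, 0.2764, 0.0578]
orientation: [[0.057, 0.998, 0.027], [0.998, -0.057, -0.004], [-0.002, 0.027, -1.0]]
force: [0.5, 0.8, 0.5]
opening: 0.699
time: 6.95
tool_pos: [0.5122, 0.2766, 0.0588]
orientation: [[0.057, 0.998, 0.028], [0.998, -0.057, -0.003], [-0.001, 0.028, -1.0]]
force: [-0.3, -0.1, -1.0]
opening: 0.319
time: 7.25
tool_pos: [0.511, 0.2767, 0.0591]
orientation: [[0.057, 0.998, 0.026], [0.998, -0.057, -0.003], [-0.002, 0.026, -1.0]]
force: [0.1, -0.1, -0.6]
opening: 0.194
t 7.25 pos [511.03 276.73  59.12] yaw -3.265012128997568 tilt 1.5107658891314342 F [ 0.06 -0.09 -0.56] op 0.194022480303962
shift now (cm) [-0.13 -0.05  0.11] turn 0.034987871002442716
shift after turn (cm) [-0.13 -0.05  0.11]
```

View pics/c2.png

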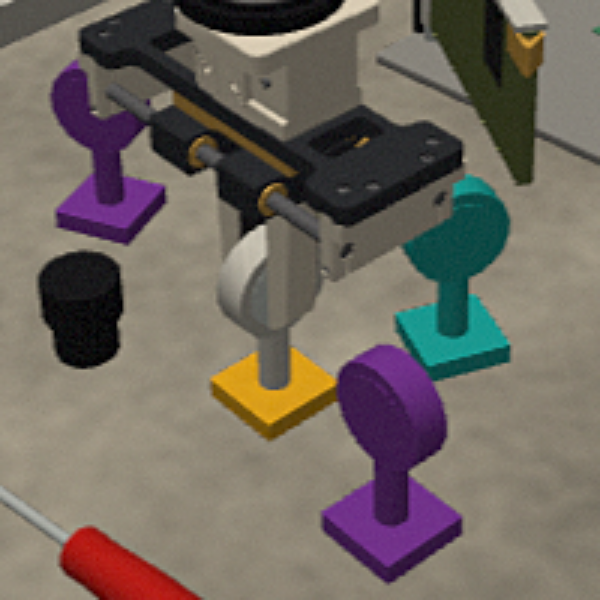

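The fingers straddle the white cell at crop (270,270), and the opening of 18 mm matches its thickness. Lifting now.

```bash
python3 -m jog '[[[0,0,-1],0],[[0,0,-2.5],0],[[0,0,-3.5],0],[[0,0,-3.5],0],[[0,0,-3.5],0]]'
python3 -m jog '[[[0,0,-3],0],[[0,0,-1.5],0],[[0,0,-0.5],0],[[0,0,0],0],[[0,0,0],0]]'
python3 go.py .589 -.1445 .24 1.4
```

```text
time: 7.8
tool_pos: [0.5031, 0.2753, 0.1976]
orientation: [[0.057, 0.998, 0.011], [0.998, -0.057, -0.008], [-0.008, 0.012, -1.0]]
force: [0.5, 0.6, -1.6]
opening: 0.189
time: 8.3
tool_pos: [0.504, 0.2761, 0.2563]
orientation: [[0.057, 0.998, 0.021], [0.998, -0.057, -0.006], [-0.004, 0.021, -1.0]]
force: [-0.5, 0.0, -3.0]
opening: 0.195
t 8.3 pos [503.98 276.06 256.27] yaw -3.2816978708513274 tilt 1.2475909138379278 F [-0.47  0.   -3.02] op 0.19468443534675525
shift now (cm) [-41.49  10.86   2.04] turn -4.6816978708513375
shift after turn (cm) [-42.25   7.47   1.63]
```

```bash
python3 -m jog '[[[-1.5,0.3,0],-1],[[-3,1,0],-1],[[-4,1,0],-1],[[-4,1,0],-1],[[-4,1,0],0]]'
python3 -m jog '[[[-4,1,0],0],[[-4,1,0],0],[[-4,1,0],0],[[-4,1,0],0],[[-2,0.5,0],0]]'
python3 -m jog '[[[-1,0,0],0],[[0,0,0],0],[[0,0,0],0]]'
python3 go.py .5894 -.1444 .20 1.4
```

```text
time: 8.8
tool_pos: [0.5408, 0.1106, 0.2496]
orientation: [[-0.025, 1.0, 0.007], [1.0, 0.025, -0.005], [-0.005, 0.007, -1.0]]
force: [0.2, 0.2, -2.5]
opening: 0.193
time: 9.3
tool_pos: [0.5879, -0.0777, 0.2414]
orientation: [[-0.023, 1.0, -0.007], [1.0, 0.023, -0.003], [-0.003, -0.007, -1.0]]
force: [-0.4, 0.1, -2.9]
opening: 0.192
time: 9.6
tool_pos: [0.5865, -0.0902, 0.2368]
orientation: [[-0.019, 1.0, -0.015], [1.0, 0.019, -0.0], [0.0, -0.015, -1.0]]
force: [-0.1, 0.4, -1.3]
opening: 0.192
t 9.6 pos [586.55 -90.2  236.75] yaw 1.0724215816580676 tilt 0.8581746968872266 F [-0.11  0.44 -1.26] op 0.19187135782616122
shift now (cm) [-5.42  0.24  3.67] turn -0.32757841834194323
shift after turn (cm) [-5.43  0.15  3.68]
```

```bash
python3 -m jog '[[[-2,0,0.5],-0.3],[[-2,0,1],0],[[-1.2,0,1],0],[[0,0,1],0],[[0,0,0],0]]'
python3 -m jog '[[[0,0,0],0],[[0,0,0],0]]'
python3 go.py .5894 -.1444 .13 1.4
python3 - <<'E'
from h import *
shot('side','side3.png');shot('top','top3.png')
E
```

```text
time: 10.1
tool_pos: [0.5863, -0.135, 0.1998]
orientation: [[-0.033, 0.999, -0.016], [0.999, 0.033, 0.003], [0.004, -0.016, -1.0]]
force: [-0.3, -0.8, -2.2]
opening: 0.194
time: 10.3
tool_pos: [0.5863, -0.1328, 0.1998]
orientation: [[-0.034, 0.999, -0.016], [0.999, 0.034, 0.004], [0.005, -0.016, -1.0]]
force: [-0.7, 0.7, -3.1]
opening: 0.192
t 10.3 pos [ 586.28 -132.84  199.83] yaw 1.9650858625463292 tilt 0.9723865535709612 F [-0.7   0.68 -3.09] op 0.19238230508042217
shift now (cm) [-1.2   0.39  6.97] turn 0.56508586254634
shift after turn (cm) [-1.16  0.28  6.98]
```

View pics/side3.png

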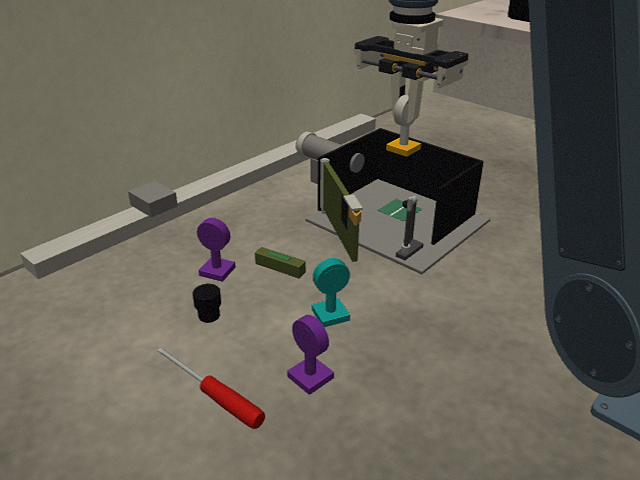

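View pics/top3.png

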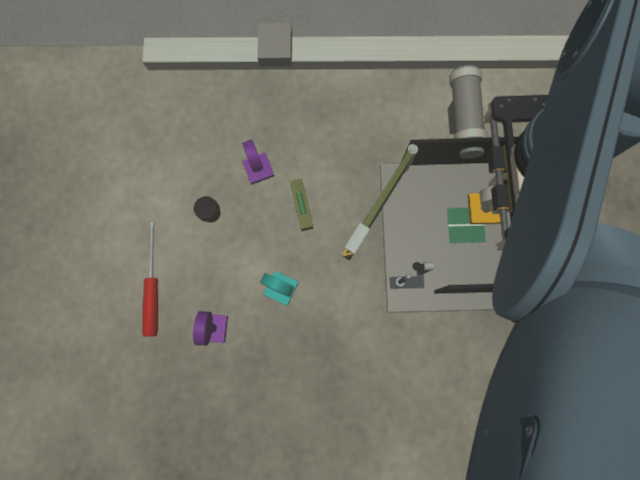

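The mount hangs over the box with its foot at side (404,147), and the pad below is at (400,209). Nothing is in the way, so I'll descend.

```bash
python3 -m jog '[[[-0.7,0.3,1],0.3],[[-0.3,0.2,1.5],0],[[0,0,1.5],0],[[0,0,1.5],0],[[0,0,1],0]]'
python3 -m jog '[[[0,0,0],0],[[0,0,0],0]]'
python3 go.py .592 -.1435 .067 1.4
python3 - <<'E'
from meas import *
d=shot('side'); F,K,T=lens(d,(.589,-.144),.05); 
P=cloud(d).reshape(-1,3);hsv=cv2.cvtColor(d['color'],cv2.COLOR_RGB2HSV).reshape(-1,3)
m=(np.hypot(P[:,0]-.59,P[:,1]+.144)<.06)&(hsv[:,0]>12)&(hsv[:,0]<28)&(hsv[:,1]>150)
Q=P[m];print(len(Q),Q.min(0),Q.max(0)); t=Q[Q[:,2]>np.percentile(Q[:,2],60)-.004]; print(rect(t))
shot('top','top4.png')
E
```

```text
time: 10.9
tool_pos: [0.5941, -0.1451, 0.1343]
orientation: [[-0.028, 1.0, -0.008], [1.0, 0.028, 0.0], [0.0, -0.008, -1.0]]
force: [0.2, -0.1, -2.7]
opening: 0.194
time: 11.1
tool_pos: [0.5933, -0.1453, 0.1323]
orientation: [[-0.028, 1.0, -0.011], [1.0, 0.028, 0.001], [0.002, -0.011, -1.0]]
force: [1.2, 0.4, -2.6]
opening: 0.195
t 11.1 pos [ 593.33 -145.29  132.32] yaw 1.5975963154426676 tilt 0.6622662182522443 F [ 1.15  0.44 -2.58] op 0.19541051739168336
shift now (cm) [ 0.17 -0.05  6.53] turn 0.19759631544266654
shift after turn (cm) [ 0.18 -0.13  6.53]
565 [ 0.5519 -0.1715  0.0731] [ 0.6315 -0.108   0.3166]
(array([ 592.8, -140.4]), array([79.4, 63. ]), 3.9)
```

```bash
python3 -m jog '[[[0,0,1],0],[[0,0,1.2],0],[[0,-0.1,1.2],0],[[0,0,1],0],[[0,0,0.5],0]]'
python3 -m jog '[[[0,0,0],0],[[0,0,0],0]]'
python3 go.py .592 -.1435 .067 1.4
cat > foot.py <<'E'
from meas import *
d=shot('side',  'sideF.png')
P=cloud(d);hsv=cv2.cvtColor(d['color'],cv2.COLOR_RGB2HSV)
m=(np.hypot(P[...,0]-.59,P[...,1]+.144)<.055)&(hsv[...,0]>12)&(hsv[...,0]<28)&(hsv[...,1]>150)&(P[...,2]<.1)
Q=P[m];h=np.histogram(Q[:,2],20);print(len(Q),h[0],h[1][[0,-1]]); z=np.percentile(Q[:,2],70); t=Q[Q[:,2]>z-.006]; print(rect(t),z)
g=(P[...,0]>.52)&(P[...,0]<.66)&(P[...,1]>-.2)&(P[...,1]<-.08)&(P[...,2]<.02)&(hsv[...,0]>50)&(hsv[...,0]<90)&(hsv[...,1]>80)
print('pad',g.sum(),rect(P[g]))
cv2.imwrite('pics/cF.png',cv2.resize(d['color'][100:280,290:500,::-1],(700,600)))
E
python3 foot.py
```

```text
time: 11.7
tool_pos: [0.5931, -0.1457, 0.0818]
orientation: [[-0.028, 1.0, -0.007], [1.0, 0.028, -0.001], [-0.0, -0.007, -1.0]]
force: [-0.3, 0.4, -1.8]
opening: 0.192
time: 11.9
tool_pos: [0.5922, -0.1453, 0.0801]
orientation: [[-0.028, 1.0, -0.01], [1.0, 0.028, 0.001], [0.001, -0.01, -1.0]]
force: [-0.2, 0.8, -2.3]
opening: 0.19
t 11.9 pos [ 592.24 -145.29   80.09] yaw 1.6163759684041143 tilt 0.5549711983214457 F [-0.23  0.76 -2.33] op 0.19034064452889432
shift now (cm) [ 0.18 -0.01  1.31] turn 0.21637596840412243
shift after turn (cm) [ 0.18 -0.02  1.31]
236 [ 1  0  0  0  0  0  0  6 20 16 16 19 60 83 11  0  0  1  1  2] [0.0079 0.0468]
(array([ 593.9, -144.6]), array([45.2, 47.8]), 3.4) 0.03373358469238552
pad 241 (array([ 590.9, -141.9]), array([64.6, 65.3]), 2.4)
```

View pics/cF.png

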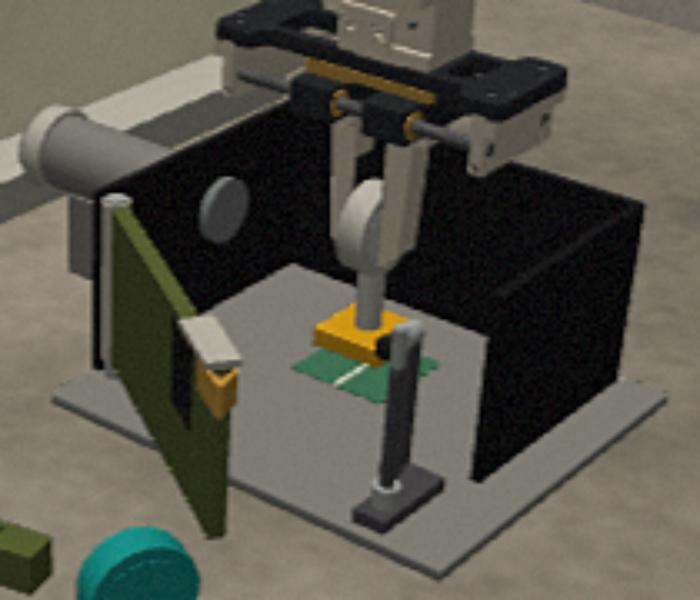

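Foot at crop (365,335), a few mm from the pad centre in x and just above the floor. I'll lower it slowly and watch the force.

```bash
python3 -m jog '[[[0.1,-0.3,0.3],0],[[0,0,0.4],0],[[0,0,0.3],0],[[0,0,0],0]]'
python3 go.py .59 -.1435 .067 1.4

```

```text
time: 12.35
tool_pos: [0.5897, -0.1446, 0.0707]
orientation: [[-0.028, 1.0, -0.007], [1.0, 0.028, -0.001], [-0.0, -0.007, -1.0]]
force: [-0.3, -0.5, -2.4]
opening: 0.198
t 12.35 pos [ 589.66 -144.65   70.73] yaw 1.6143562773467426 tilt 0.41661599437042884 F [-0.32 -0.53 -2.43] op 0.19828779908186162
shift now (cm) [0.11 0.04 0.37] turn 0.21435627734675222
shift after turn (cm) [0.11 0.04 0.37]
```

```bash
python3 -m jog '[[[0,0,0.2],0],[[0,0,0],0]]'; python3 -m jog '[[[0,0,0.15],0],[[0,0,0],0]]';python3 -m jog '[[[0,0,0.1],0],[[0,0,0],0]]'
python3 foot.py
```

```text
time: 12.55
tool_pos: [0.5898, -0.1447, 0.0687]
orientation: [[-0.028, 1.0, -0.007], [1.0, 0.028, -0.001], [-0.0, -0.007, -1.0]]
force: [0.2, 0.1, -2.8]
opening: 0.192
time: 12.75
tool_pos: [0.5899, -0.1448, 0.0672]
orientation: [[-0.028, 1.0, -0.007], [1.0, 0.028, -0.001], [-0.001, -0.007, -1.0]]
force: [0.2, 0.0, -2.2]
opening: 0.196
time: 12.95
tool_pos: [0.5903, -0.1449, 0.0669]
orientation: [[-0.028, 1.0, -0.006], [1.0, 0.028, -0.001], [-0.001, -0.006, -1.0]]
force: [0.0, 0.6, -2.7]
opening: 0.192
225 [ 2 11 10 10 13 11  9 11 14 30 53 30 13  4  0  1  0  1  0  2] [0.0086 0.0304]
(array([ 592.5, -143.9]), array([46.6, 49.2]), 4.4) 0.020328058055859022
pad 122 (array([ 590.5, -141.8]), array([64.7, 68.7]), 2.2)
```

```bash
python3 -m jog '[[[0,0,0.1],0],[[0,0,0],0]]'; python3 -m jog '[[[0,0,0.1],0],[[0,0,0],0]]';python3 -m jog '[[[0,0,0.1],0],[[0,0,0],0]]'
```

```text
time: 13.2
tool_pos: [0.5904, -0.145, 0.0669]
orientation: [[-0.028, 1.0, -0.005], [1.0, 0.028, -0.002], [-0.001, -0.005, -1.0]]
force: [-0.5, -0.5, -1.7]
opening: 0.193
time: 13.4
tool_pos: [0.5906, -0.1451, 0.0668]
orientation: [[-0.028, 1.0, -0.004], [1.0, 0.028, -0.002], [-0.002, -0.004, -1.0]]
force: [0.1, 0.1, -2.2]
opening: 0.192
time: 13.6
tool_pos: [0.5908, -0.1452, 0.0667]
orientation: [[-0.028, 1.0, -0.004], [1.0, 0.028, -0.002], [-0.002, -0.004, -1.0]]
force: [0.5, -0.0, -2.3]
opening: 0.194
```

```bash
python3 -m jog '[[[0,0,0.2],0]]'; python3 -m jog '[[[0,0,0.2],0],[[0,0,0],0]]'
```

```text
time: 13.7
tool_pos: [0.5908, -0.1454, 0.0665]
orientation: [[-0.029, 1.0, -0.003], [1.0, 0.029, -0.003], [-0.003, -0.003, -1.0]]
force: [-8.3, 3.0, 25.5]
opening: 0.196
time: 13.9
tool_pos: [0.5909, -0.1454, 0.067]
orientation: [[-0.029, 1.0, -0.002], [1.0, 0.029, -0.004], [-0.003, -0.002, -1.0]]
force: [1.1, 0.2, -2.7]
opening: 0.196
```

Contact is confirmed (25 N momentarily, under the 60 N limit), so the foot is on the floor. Releasing.

```bash
python3 -m jog '[[[0,0,0],0],[[0,0,0],0],[[0,0,0],0],[[0,0,0],0],[[0,0,0],0]]' 5
python3 -m jog '[[[0,0,-0.5],0],[[0,0,-1.5],0],[[0,0,-2.5],0],[[0,0,-3],0],[[0,0,-3],0]]'
python3 -m jog '[[[0,0,-3],0],[[0,0,-2.5],0],[[0,0,-1],0],[[0,0,0],0],[[0,0,0],0]]'
python3 foot.py; python3 - <<'E'
from meas import *
d=shot('side'); 
P=cloud(d)
m=(np.hypot(P[...,0]-.59,P[...,1]+.144)<.05)&(P[...,2]>.06)&(P[...,2]<.115)
Q=P[m]; print('cell',rect(Q),Q[:,2].max()); m=Q[:,2]>.1;print(rect(Q[m]))
E
```

```text
time: 14.4
tool_pos: [0.5914, -0.1457, 0.066]
orientation: [[-0.029, 1.0, -0.002], [1.0, 0.029, -0.004], [-0.004, -0.002, -1.0]]
force: [0.3, -0.0, 0.3]
opening: 0.528
time: 14.9
tool_pos: [0.5884, -0.144, 0.1695]
orientation: [[-0.028, 1.0, -0.013], [1.0, 0.028, 0.001], [0.002, -0.013, -1.0]]
force: [0.2, -0.3, 0.3]
opening: 0.539
time: 15.4
tool_pos: [0.5908, -0.1446, 0.2424]
orientation: [[-0.029, 1.0, -0.004], [1.0, 0.028, -0.002], [-0.002, -0.005, -1.0]]
force: [-0.1, 0.9, -0.1]
opening: 0.54
225 [ 9  5 12 15 12  9 12 29 56 44 16  2  0  0  0  1  0  1  0  2] [0.0083 0.0345]
(array([ 591.9, -145.3]), array([48.2, 50.3]), 3.1) 0.02004577601800157
pad 126 (array([ 590.2, -142.6]), array([68.1, 64.4]), 2.9)
cell (array([ 590.2, -144.7]), array([58.7, 21.9]), 85.4) 0.11106146958235036
(array([ 592.5, -144.3]), array([20. , 45.3]), 0.4)
```

View pics/cF.png

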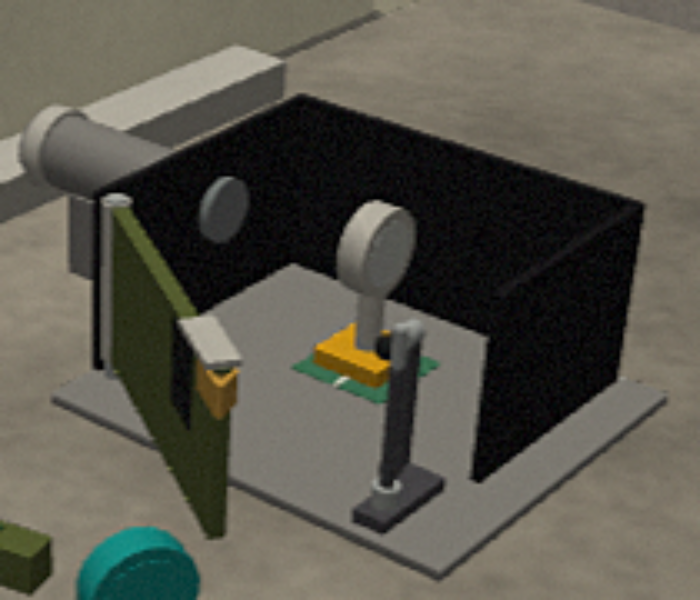

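The mount stands alone on the pad at crop (370,300), about 2 mm off centre, upright, with its lens facing the tube. Now I'll measure the gate.

```bash
python3 -m jog '[[[5,0,0],0],[[5,0,0],0],[[4,0,0],0],[[0,0,0],0]]' 0
cat > gate.py <<'E'
from meas import *
import sys
def gate(cam,fn=None):
    d=shot(cam,fn);P=cloud(d);hsv=cv2.cvtColor(d['color'],cv2.COLOR_RGB2HSV)
    m=(P[...,0]>.46)&(P[...,0]<.72)&(P[...,1]>-.08)&(P[...,1]<.13)&(P[...,2]>.025)&(P[...,2]<.128)&(hsv[...,0]>25)&(hsv[...,0]<50)&(hsv[...,1]>70)
    if cam=='top': m&=P[...,2]>.112
    Q=P[m]
    vx,vy,x0,y0=cv2.fitLine((Q[:,:2]*1000).astype(np.float32),cv2.DIST_HUBER,0,.01,.01).ravel()
    if vx>0: vx,vy=-vx,-vy
    s=(Q[:,0]*1000-x0)*vx+(Q[:,1]*1000-y0)*vy
    e=[(x0+k*vx,y0+k*vy) for k in np.percentile(s,[.5,99.5])]
    print(cam,len(Q),'line angle from -x',np.degrees(np.arctan2(vy,-vx)),'ends',np.round(e,1), 'z',Q[:,2].mean())
    return d
if __name__=='__main__':
    t=sys.argv[1]
    for c in ['top','side']:
        d=gate(c,c+t+'.png')
        for l in ['gate_hinge','gate_push','shield']:
            for o in eyes.spot_point(l,c)[:2]: print(l,np.round(o['position'],1),round(o['confidence'],2), px2w(d,*o['position']),px2w(d,*o['position'],z=.09))
E
python3 gate.py g0
```

```text
time: 15.9
tool_pos: [0.584, -0.0025, 0.2341]
orientation: [[-0.022, 1.0, -0.017], [1.0, 0.023, 0.001], [0.001, -0.017, -1.0]]
force: [0.4, 0.0, -0.0]
opening: 0.243Traceback (most recent call last):
  File "gate.py", line 17, in <module>
    d=gate(c,c+t+'.png')
  File "gate.py", line 8, in gate
    vx,vy,x0,y0=cv2.fitLine((Q[:,:2]*1000).astype(np.float32),cv2.DIST_HUBER,0,.01,.01).ravel()
                ~~~~~~~~~~~^^^^^^^^^^^^^^^^^^^^^^^^^^^^^^^^^^^^^^^^^^^^^^^^^^^^^^^^^^^^
cv2.error: OpenCV(4.12.0) /io/opencv/modules/imgproc/src/linefit.cpp:50: error: (-215:Assertion failed) count > 0 in function 'fitLine2D_wods'
```

```bash
python3 -m jog '[[[3.5,-2.5,0],0],[[4,-2.5,0],0],[[4,-2.5,0],0],[[4,-3,0],0],[[3,-2.5,0],0]]'
python3 -m jog '[[[0.5,-1,0],0],[[0,0,0],0],[[0,0,0],0]]'
python3 gate.py g0
```

```text
time: 16.45
tool_pos: [0.4495, 0.1736, 0.2294]
orientation: [[-0.01, 1.0, -0.025], [1.0, 0.01, -0.004], [-0.004, -0.025, -1.0]]
force: [1.5, 0.5, 0.5]
opening: 0.005
time: 16.75
tool_pos: [0.4371, 0.1784, 0.2283]
orientation: [[-0.013, 1.0, -0.027], [1.0, 0.013, -0.006], [-0.006, -0.027, -1.0]]
force: [0.1, 0.3, 0.7]
opening: 0.006
top 499 line angle from -x 31.87101 ends [[682.  -30.1]
 [566.6  41.6]] z 0.12122023927480285
gate_hinge [409.5 153.5] 0.69 [ 0.682  -0.03    0.1222] [ 0.6934 -0.0355  0.09  ]
gate_hinge [364.2 225.5] 0.62 [0.5641 0.0442 0.1241] [0.571  0.0416 0.09  ]
gate_push [361.6 222.2] 0.83 [0.5944 0.0399 0.0047] [0.5765 0.0458 0.09  ]
shield [454.9 226.6] 0.93 [ 0.5842 -0.1243  0.0149] [ 0.5691 -0.105   0.09  ]
side 1583 line angle from -x 31.795172 ends [[718.9 -43.7]
 [527.4  75. ]] z 0.07446571467555153
gate_hinge [321.6 175.4] 0.65 [ 0.6927 -0.0269  0.09  ] [ 0.6927 -0.0269  0.09  ]
gate_push [343.2 210.5] 0.85 [0.5748 0.0461 0.0906] [0.5754 0.0453 0.09  ]
shield [398.1 214.4] 0.66 [ 0.5779 -0.1227  0.0105] [ 0.4994 -0.0085  0.09  ]
```

View pics/topg0.png

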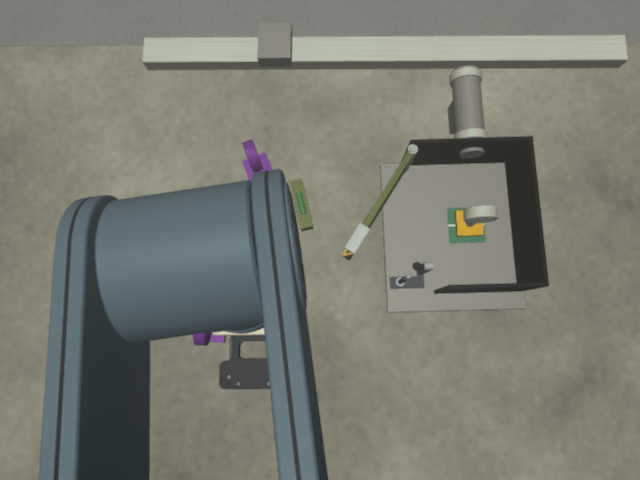

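View pics/sideg0.png

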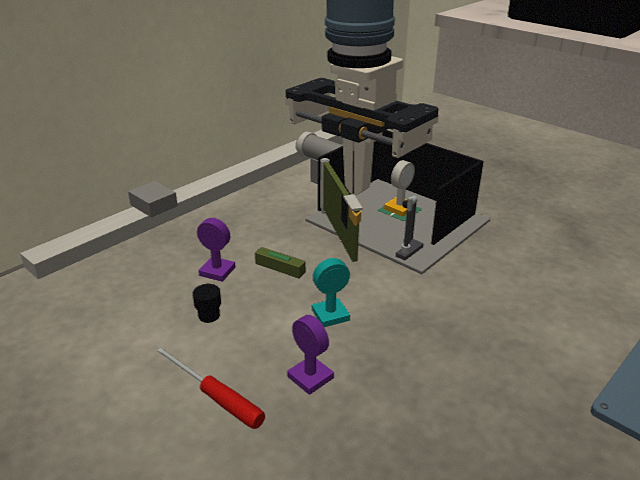

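The wanted mount is alone on the pad (top (470,220)). The gate stands about 32° open with its push plate at side (343,210), and the roller post is at top (422,266). I'll take the closed fingers to the outer side of the gate.

```bash
python3 -m jog '[[[-1,3,0],6],[[-1,3,0],8],[[-1,3,0],8],[[0,3,0],3],[[0,2,0],0]]'
python3 -m jog '[[[0,0,0],0],[[0,0,0],0]]'
python3 go.py .600 .095 .08 -25
```

```text
time: 17.65
tool_pos: [0.5716, 0.1189, 0.2254]
orientation: [[0.425, 0.905, -0.027], [0.905, -0.425, -0.005], [-0.016, -0.023, -1.0]]
force: [0.3, 0.0, -0.3]
opening: 0.003
time: 17.85
tool_pos: [0.5735, 0.1172, 0.2241]
orientation: [[0.428, 0.903, -0.028], [0.904, -0.428, -0.005], [-0.017, -0.023, -1.0]]
force: [-0.2, -0.1, 0.6]
opening: 0.003
t 17.85 pos [573.47 117.15 224.07] yaw -25.344713664832508 tilt 1.6455294493314745 F [-0.22 -0.1   0.58] op 0.0031041711326903008
shift now (cm) [-0.63  3.68 14.34] turn -0.3447136648325113
shift after turn (cm) [-0.89  3.34 14.41]
```

```bash
python3 -m jog '[[[-0.3,1.7,1],0],[[-0.3,1.7,2.5],0],[[0,0,3],0],[[0,0,3],0],[[0,0,2.5],0]]'
python3 -m jog '[[[0,0,1],0],[[0,0,0.3],0],[[0,0,0],0]]'
python3 go.py .600 .085 .08 -30
python3 gate.py g1
```

```text
time: 18.35
tool_pos: [0.6024, 0.0958, 0.103]
orientation: [[0.424, 0.906, -0.017], [0.906, -0.424, -0.006], [-0.012, -0.013, -1.0]]
force: [-0.3, -0.1, -0.0]
opening: -0.001
time: 18.65
tool_pos: [0.5992, 0.0956, 0.0853]
orientation: [[0.423, 0.906, -0.025], [0.906, -0.423, -0.006], [-0.016, -0.02, -1.0]]
force: [0.8, -0.6, -0.3]
opening: 0.002
t 18.65 pos [599.17  95.6   85.34] yaw -25.032042234802176 tilt 1.4598723136272282 F [ 0.81 -0.65 -0.29] op 0.002292756368859306
shift now (cm) [-0.92  0.53  0.54] turn 4.967957765197809
shift after turn (cm) [-0.88  0.6   0.53]
top 139 line angle from -x 28.19482 ends [[601.9  21.9]
 [565.3  41.5]] z 0.12111572410914795
gate_hinge [407.4 154.1] 0.88 [0.5336 0.0425 0.5385] [ 0.6924 -0.0319  0.09  ]
gate_hinge [362.6 224.7] 0.34 [0.5644 0.047  0.1292] [0.5724 0.0442 0.09  ]
gate_push [358.8 225.3] 0.84 [0.5638 0.0528 0.1275] [0.5714 0.0504 0.09  ]
shield [455.4 225.6] 0.68 [ 0.5865 -0.1259  0.0123] [ 0.5708 -0.1059  0.09  ]
shield [361.2 226.9] 0.62 [0.5619 0.0489 0.1243] [0.5687 0.0465 0.09  ]
side 1084 line angle from -x 31.476297 ends [[678.9 -18.3]
 [527.   74.7]] z 0.0604323242984709
gate_push [345.2 210. ] 0.72 [0.5664 0.0508 0.0968] [0.574  0.0417 0.09  ]
shield [394.5 215.7] 0.69 [ 0.5792 -0.1128  0.0112] [ 0.5012 -0.0008  0.09  ]
```

View pics/sideg1.png

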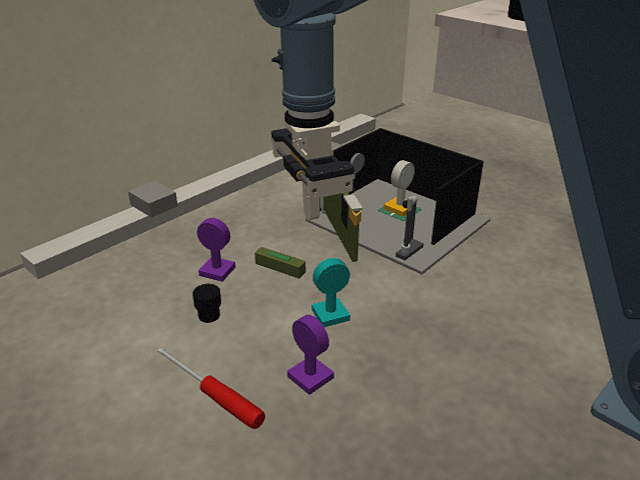

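The fingers are outside the gate at side (312,200), and the gate hasn't moved. I'll approach gently along -x of the tool.

```bash
python3 -m jog '[[[-0.8,0,0.3],0],[[-1,0,0],0],[[-0.7,0,0],0],[[-0.3,0,0],0],[[-0.3,0,0],0]]'
python3 -m jog '[[[-0.3,0,0],0],[[-0.3,0,0],0],[[-0.3,0,0],0]]'
python3 -m jog '[[[-0.3,0,0],0],[[-0.3,0,0],0],[[-0.3,0,0],0]]'
python3 -m jog '[[[-0.3,0,0],0],[[-0.3,0,0],0],[[-0.3,0,0],0]]'
python3 - <<'E'
from gate import *
gate('side')
E
```

```text
time: 19.55
tool_pos: [0.5854, 0.0648, 0.084]
orientation: [[0.423, 0.906, -0.022], [0.906, -0.423, -0.006], [-0.015, -0.018, -1.0]]
force: [0.4, 0.3, -0.9]
opening: 0.003
time: 19.85
tool_pos: [0.5814, 0.0557, 0.0842]
orientation: [[0.424, 0.906, -0.022], [0.906, -0.424, -0.006], [-0.015, -0.018, -1.0]]
force: [-0.6, 0.0, 0.0]
opening: 0.004
time: 20.15
tool_pos: [0.5773, 0.0473, 0.0843]
orientation: [[0.423, 0.906, -0.022], [0.906, -0.423, -0.005], [-0.014, -0.018, -1.0]]
force: [-0.1, -0.1, 0.6]
opening: 0.005
time: 20.45
tool_pos: [0.573, 0.0387, 0.0844]
orientation: [[0.423, 0.906, -0.022], [0.906, -0.423, -0.005], [-0.014, -0.018, -1.0]]
force: [-0.5, 0.1, 0.5]
opening: 0.006
side 1460 line angle from -x 25.618156 ends [[684.1 -23.3]
 [517.1  56.7]] z 0.06179857210582021
```

```bash
python3 -m jog '[[[-0.3,-0.05,0],-2],[[-0.3,-0.05,0],-2],[[-0.3,-0.05,0],-2],[[-0.3,-0.05,0],-2],[[-0.3,-0.05,0],-2]]'
python3 -m jog '[[[-0.3,-0.1,0],-2],[[-0.3,-0.1,0],-2],[[-0.3,-0.1,0],-2],[[-0.3,-0.1,0],-2],[[-0.3,-0.1,0],-2]]'
python3 - <<'E'
from gate import *
gate('side','sideg2.png')
E
python3 go.py .552 .0056 .083 -7
```

```text
time: 21.0
tool_pos: [0.5649, 0.0246, 0.0846]
orientation: [[0.253, 0.967, -0.022], [0.967, -0.253, -0.005], [-0.011, -0.02, -1.0]]
force: [-0.6, 0.4, -0.2]
opening: 0.006
time: 21.5
tool_pos: [0.5577, 0.0098, 0.0851]
orientation: [[0.074, 0.997, -0.02], [0.997, -0.074, -0.006], [-0.007, -0.02, -1.0]]
force: [-0.2, 0.5, -1.1]
opening: 0.004
side 2514 line angle from -x 11.654954 ends [[683.  -26.2]
 [500.8  11.4]] z 0.0682224013967859
t 21.55 pos [557.45   9.38  85.1 ] yaw -4.163641575046504 tilt 1.2306081033965934 F [-0.27 -0.53  0.46] op 0.006239652291939693
shift now (cm) [-0.42 -0.51  0.22] turn 2.836358424953488
shift after turn (cm) [-0.44 -0.49  0.21]
```

View pics/sideg2.png

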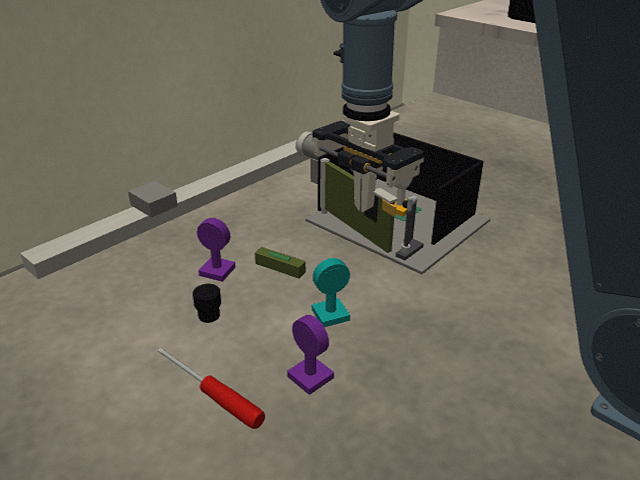

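The finger sits on the push plate at side (370,195), well clear of the roller post at (410,225). The gate is at about 0.23 rad. From here I'll go slower.

```bash
python3 -m jog '[[[-0.2,-0.2,0],-1],[[-0.2,-0.1,0],-1],[[-0.2,-0.1,0],-1],[[-0.2,-0.1,0],0],[[-0.2,-0.1,0],0]]'
python3 -m jog '[[[-0.15,-0.1,0],0],[[-0.15,0,0],0]]'
python3 - <<'E'
from gate import *
gate('side')
E
```

```text
time: 22.05
tool_pos: [0.551, -0.0009, 0.0855]
orientation: [[0.018, 1.0, -0.02], [1.0, -0.018, -0.006], [-0.006, -0.02, -1.0]]
force: [0.7, -0.1, -0.3]
opening: 0.002
time: 22.25
tool_pos: [0.5496, -0.0042, 0.0855]
orientation: [[0.018, 1.0, -0.02], [1.0, -0.018, -0.006], [-0.006, -0.02, -1.0]]
force: [-0.9, 0.4, 0.9]
opening: 0.008
side 2952 line angle from -x 5.848206 ends [[682.9 -27.4]
 [498.   -8.5]] z 0.06932735324856716
```

```bash
python3 -m jog '[[[-0.1,0,0],0]]' | grep -E 'pos|force'; python3 -m jog '[[[-0.1,0,0],0]]'| grep -E 'pos|force';python3 -m jog '[[[-0.1,0,0],0]]'| grep -E 'pos|force';python3 -m jog '[[[-0.1,0,0],0]]'| grep -E 'pos|force'
```

```text
tool_pos: [0.5496, -0.0055, 0.0855]
force: [0.3, 0.6, 0.1]
tool_pos: [0.5495, -0.0065, 0.0855]
force: [-1.3, 0.6, 0.7]
tool_pos: [0.5495, -0.0075, 0.0855]
force: [-0.1, 1.1, 0.1]
tool_pos: [0.5494, -0.0086, 0.0855]
force: [0.3, 0.7, -0.7]
```

```bash
python3 -m jog '[[[-0.1,0,0],0]]' | grep -E 'pos|force'; python3 -m jog '[[[-0.1,0,0],0]]'| grep -E 'pos|force';python3 -m jog '[[[-0.1,0,0],0]]'| grep -E 'pos|force';python3 -m jog '[[[-0.1,0,0],0]]'| grep -E 'pos|force'
```

```text
tool_pos: [0.5494, -0.009, 0.0855]
force: [0.3, 5.8, 1.4]
tool_pos: [0.5493, -0.009, 0.0855]
force: [0.4, 7.1, 0.6]
tool_pos: [0.5494, -0.009, 0.0855]
force: [-0.3, 5.6, 0.3]
tool_pos: [0.5494, -0.009, 0.0855]
force: [0.7, 5.2, 0.7]
```

```bash
for i in 1; do :; done; python3 -m jog '[[[-0.15,0,0],0]]' | grep -E 'pos|force'; python3 -m jog '[[[-0.15,0,0],0]]'| grep -E 'pos|force';python3 -m jog '[[[-0.18,0,0],0]]'| grep -E 'pos|force'
```

```text
tool_pos: [0.5494, -0.009, 0.0856]
force: [0.0, 7.5, 1.7]
tool_pos: [0.5494, -0.009, 0.0856]
force: [0.3, 7.5, 1.0]
tool_pos: [0.5494, -0.009, 0.0856]
force: [0.3, 8.9, 2.3]
```

```bash
python3 -m jog '[[[-0.2,0,0],0]]' | grep -E 'pos|force'; python3 - <<'E'
from gate import *
d=gate('side')
cv2.imwrite('pics/cG3.png',cv2.resize(d['color'][100:270,300:480,::-1],(720,600+0)[:2]))
E
```

```text
tool_pos: [0.5494, -0.009, 0.0856]
force: [-0.0, 9.0, 0.4]
side 3046 line angle from -x 3.9722462 ends [[682.6 -27.6]
 [497.4 -14.8]] z 0.06951264219541416
```

View pics/cG3.png

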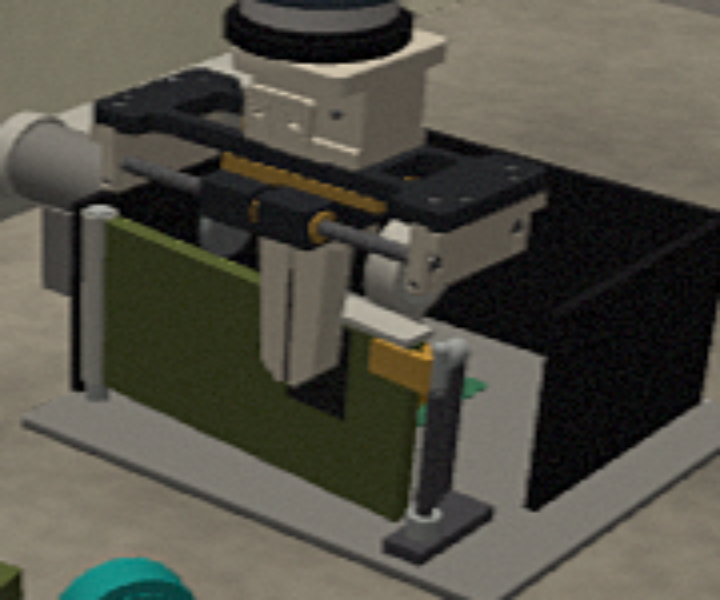

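The tongue (crop (405,370)) is against the roller (crop (450,350)), with the finger on the push plate well clear of it. I'll raise the push in small steps.

```bash
python3 -m jog '[[[-0.22,0,0],0]]' | grep -E 'pos|force'; python3 -m jog '[[[-0.24,0,0],0]]'| grep -E 'pos|force';python3 -m jog '[[[-0.24,0,0],0]]'| grep -E 'pos|force'
```

```text
tool_pos: [0.5493, -0.0092, 0.0856]
force: [-0.1, 9.3, 0.6]
tool_pos: [0.5493, -0.0095, 0.0857]
force: [0.4, 9.5, 1.6]
tool_pos: [0.5493, -0.0097, 0.0857]
force: [1.5, 8.3, 1.4]
```

Moving now. Keep going.

```bash
python3 -m jog '[[[-0.25,0,0],0]]' | grep -E 'pos|force'; python3 -m jog '[[[-0.25,0,0],0]]'| grep -E 'pos|force';python3 -m jog '[[[-0.25,0,0],0]]'| grep -E 'pos|force';python3 -m jog '[[[-0.25,0,0],0]]'| grep -E 'pos|force'
```

```text
tool_pos: [0.5493, -0.01, 0.0858]
force: [1.0, 9.9, 1.1]
tool_pos: [0.5493, -0.0101, 0.0858]
force: [0.4, 10.3, 1.4]
tool_pos: [0.5492, -0.0102, 0.0859]
force: [1.0, 9.8, 1.2]
tool_pos: [0.5492, -0.0103, 0.0859]
force: [1.9, 10.5, 1.7]
```

```bash
python3 -m jog '[[[-0.25,0,0],0]]' | grep -E 'pos|force'; python3 -m jog '[[[-0.25,0,0],0]]'| grep -E 'pos|force'
```

```text
tool_pos: [0.5492, -0.0104, 0.0859]
force: [1.2, 10.6, 1.8]
tool_pos: [0.5492, -0.0104, 0.086]
force: [0.0, 11.7, 1.8]
```

```bash
python3 -m jog '[[[-0.28,0,0],0]]' | grep -E 'pos|force'; python3 -m jog '[[[-0.28,0,0],0]]'| grep -E 'pos|force';python3 -m jog '[[[-0.3,0,0],0]]'| grep -E 'pos|force'; python3 -m jog '[[[-0.3,0,0],0]]'| grep -E 'pos|force'
```

```text
tool_pos: [0.5492, -0.0107, 0.086]
force: [1.4, 8.9, 1.2]
tool_pos: [0.5491, -0.0121, 0.086]
force: [-1.4, 2.9, 1.0]
tool_pos: [0.549, -0.0149, 0.0859]
force: [0.7, -0.6, 1.1]
tool_pos: [0.549, -0.0177, 0.0858]
force: [0.4, 6.7, 2.8]
```

```bash
python3 -m jog '[[[0,0,0],0]]'| grep -E 'pos|force'; python3 - <<'E'
from gate import *
d=gate('side')
cv2.imwrite('pics/cG4.png',cv2.resize(d['color'][100:270,300:480,::-1],(720,600+0)[:2]))
E
```

```text
tool_pos: [0.549, -0.0173, 0.0859]
force: [-0.0, 5.6, 1.0]
side 3142 line angle from -x 0.3516244 ends [[684.  -28.5]
 [497.2 -27.4]] z 0.07016725587167466
```

View pics/cG4.png

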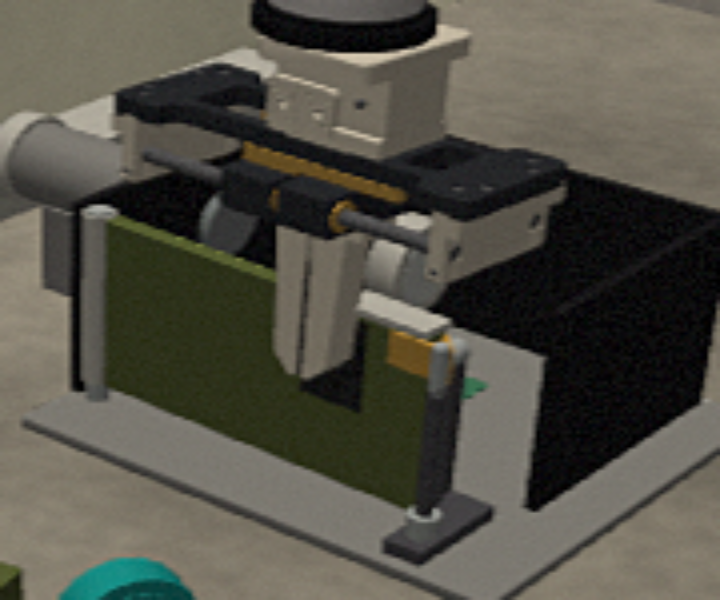

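The force peaked near 11.7 N, dropped to about 0, then rose to 6.7 N on the buffer. I'll ease off a little and see whether the gate holds.

```bash
python3 -m jog '[[[0.1,0,0],0],[[0.1,0,0],0],[[0.2,0,0],0],[[0.3,0,0],0],[[0.3,0,0],0]]'| grep -E 'time|pos|force'; python3 - <<'E'
from gate import *
d=gate('side')
cv2.imwrite('pics/cG5.png',cv2.resize(d['color'][100:270,300:480,::-1],(720,600+0)[:2]))
E
```

```text
time: 25.5
tool_pos: [0.5495, -0.0092, 0.0862]
force: [-0.1, -0.2, 0.2]
side 3029 line angle from -x 0.74126565 ends [[682.6 -28.6]
 [497.4 -26.2]] z 0.06911962069499308
```

View pics/cG5.png

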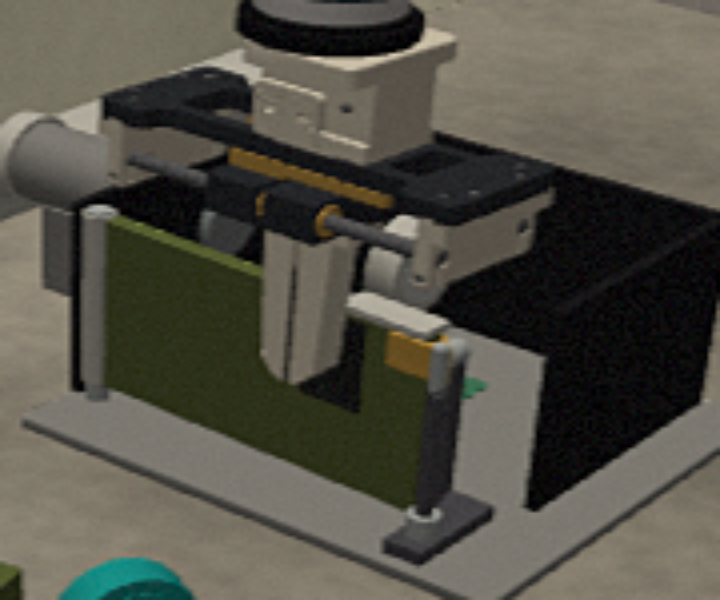

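The hand is back 8 mm and the gate holds at about 0.04 rad, but I need to see the tongue itself. I'll clear the hand and look.

```bash
python3 -m jog '[[[2,0,0],0],[[3,0,-1],0],[[3.5,0,-3],0],[[3.5,0,-3],0],[[3.5,0,-3],0]]'| grep -E 'time|pos|force';python3 -m jog '[[[3.5,-3,-1],0],[[3,-2,0],0],[[0,0,0],0]]'| grep -E 'time|pos|force'; python3 - <<'E'
from gate import *
d=gate('side');t=gate('top')
a=cv2.resize(d['color'][150:260,320:450,::-1],(780,300),interpolation=cv2.INTER_CUBIC) if 0 else cv2.resize(d['color'][170:240,370:440,::-1],(400,400),interpolation=cv2.INTER_CUBIC)
b=cv2.resize(t['color'][220:300,360:440,::-1],(400,400),interpolation=cv2.INTER_CUBIC)
cv2.imwrite('pics/cG6.png',np.hstack([a,b])); cv2.imwrite('pics/topg6.png',t['color'][:,:,::-1])
np.save('g6s.npy',cloud(d));np.save('g6t.npy',cloud(t))
E
```

```text
time: 26.05
tool_pos: [0.5522, 0.1418, 0.1914]
force: [0.6, 0.4, -0.5]
time: 26.35
tool_pos: [0.5059, 0.2143, 0.2122]
force: [0.1, -0.9, 0.9]
side 3414 line angle from -x 0.6629339 ends [[681.4 -28.4]
 [497.3 -26.2]] z 0.07272666419527904
top 508 line angle from -x 0.65391845 ends [[680.8 -34.3]
 [544.9 -32.7]] z 0.12118500932493341
```

View pics/cG6.png

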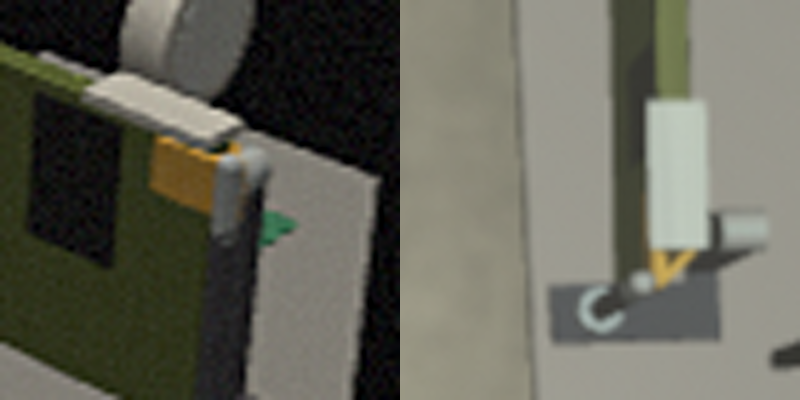

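In the top crop the brass tongue's tip is at (660,285), about 11 mm out of the gate end and on the inner side of the roller at (640,283). Its flat back lies against the roller and the buffer at (745,230) touches the gate, so it looks latched. Final checks on the tongue length, the mount and the bystanders.

```bash
python3 foot.py; python3 - <<'E'
from gate import *
for c in ['side','top']:
    d=gate(c,c+'end.png')
    for l in ['eyepiece','level','driver']:
        for o in eyes.spot_point(l,c)[:1]: print(l,np.round(o['position'],1))
t=d
a=cv2.imread('pics/top0.png')[225:275,325:375]; b=t['color'][245:295,385:435,::-1]
cv2.imwrite('pics/cmp.png',np.hstack([cv2.resize(x,(400,400),interpolation=cv2.INTER_CUBIC) for x in (a,b)]))
P=cloud(t)
m=(np.hypot(P[...,0]-.59,P[...,1]+.144)<.05)&(P[...,2]>.1)&(P[...,2]<.12);print('cell',rect(P[m]))
print(monitor.get_obs()['force'])
E
```

```text
0 [0 0 0 0 0 0 0 0 0 0 0 0 0 0 0 0 0 0 0 0] [0. 1.]
side 3395 line angle from -x 0.66788036 ends [[681.5 -28.4]
 [497.4 -26.2]] z 0.07281372031294185
eyepiece [207.2 319.5]
level [283.8 268.8]
driver [205.2 388.8]
top 508 line angle from -x 0.7485615 ends [[680.8 -34.5]
 [545.  -32.7]] z 0.12128215700796484
eyepiece [462.7 225.2]
driver [150.6 281.1]
cell (array([ 590.2, -146.7]), array([19.6, 45.8]), 0.5)
[ 0.3154 -0.245   0.5262]Traceback (most recent call last):
  File "foot.py", line 5, in <module>
    Q=P[m];h=np.histogram(Q[:,2],20);print(len(Q),h[0],h[1][[0,-1]]); z=np.percentile(Q[:,2],70); t=Q[Q[:,2]>z-.006]; print(rect(t),z)
                                                                        ~~~~~~~~~~~~~^^^^^^^^^^^
    return _quantile_unchecked(
        a, q, axis, out, overwrite_input, method, keepdims, weights)
    return _ureduce(a,
                    func=_quantile_ureduce_func,
    ...<5 lines>...
                    overwrite_input=overwrite_input,
                    method=method)
    r = func(a, **kwargs)
    result = _quantile(arr,
                       quantiles=q,
    ...<2 lines>...
                       out=out,
                       weights=wgt)
    slices_having_nans = np.isnan(arr[-1, ...])
                                  ~~~^^^^^^^^^
IndexError: index -1 is out of bounds for axis 0 with size 0
```

View pics/cmp.png

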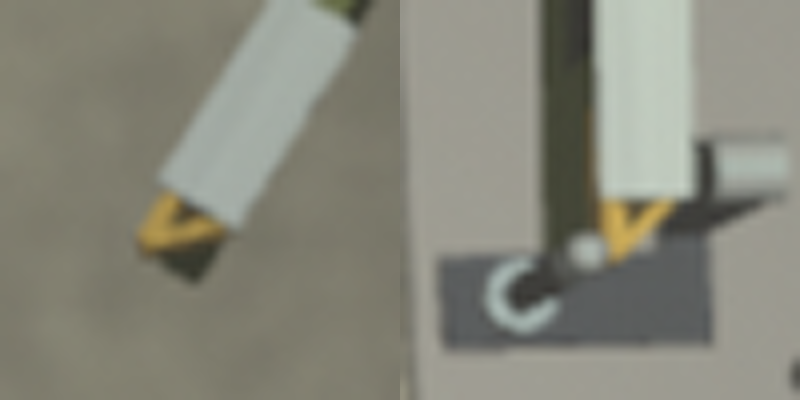

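View pics/topend.png

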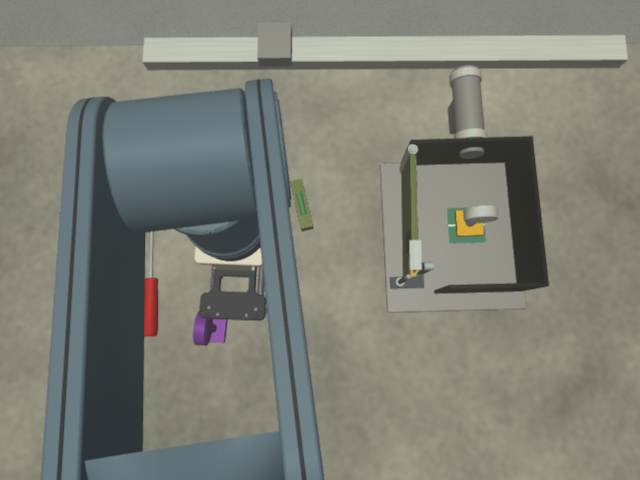

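The tongue reaches the same length beyond the plate as when free (about 60 px against 63 px), with its flat back against the roller. The hand is in the air and touches nothing.

```bash
python3 -c "
from rig import monitor, job
print(monitor.get_obs()['time'],job.job_done())"
```

```text
the job is handed in; nothing more can be done
26.9 None
```

I set the lens mount down on the green pad, then shut and latched the gate, and handed the job in at 26.9 s. No verdict was reported.

**Mount:** I measured it about 2 mm from the pad's centre, upright, with its lens axis within about 2° of the pad's x axis. The final lowering pushed a momentary 25 N against the floor, under the 60 N limit.

**Gate:** The highest push I read was 11.7 N; force was read only at the end of each 0.1 s step. It dropped at the snap, and I then pushed one step more onto the buffer (6.7 N) before easing off. With the hand withdrawn, the gate held at about 0.04 rad. In the top view the tongue is as far out as when free (about 60 px against 63 px), and its flat back lies against the roller.

**Checks that failed or disagreed:**
- **Rest angle:** the gate came to rest about 0.056 rad below the first touch, where about 0.07 was expected. I relied on the picture of the tongue instead.
- **Buffer:** I saw it touching the gate but could not measure how far it is pressed in.
- **Mount from the side:** that re-check failed because the shut gate hides the foot. The top camera put the cell 2–3 mm from the pad's centre.
- **Bystanders:** in the last side picture the eyepiece and level were within 2 px and the screwdriver within about 4 px of where they started. The top camera's eyepiece report landed on the pad, which was false because the arm was hiding it. It gave no reading for the level, though the level is visible where it began.

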